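# Seat the support posts and hold the tension arm at its stop

### The job

On the stringing bench, press both black-headed support posts on the blue mounting bar fully home in their sockets. Then take the red knob of the tension head and swing its spring arm forward, clockwise seen from above, all the way to the stop, and finish while still holding it there by the red knob with the fingers; do not let go. Leave the other things on the bench where they are.

Things in the scene. Friction and masses are not known exactly. Their poses are not given: they have to be found in the camera images.
- mounting_bar: Blue steel bar bolted to the bench, 85 x 250 x 24 mm, long along its y axis. Origin at the centre of its underside, on the bench. Two aluminium sockets, 34 mm across, stand on it at y = -70 and +70 mm, their mouths 50 mm above the bench; a support post sits in each.
- post_a (a joint): How far the support post at y = -70 mm of the mounting bar is pushed in, in m: 0 is 14 mm proud of its socket, 0.014 is fully home. It slides straight down with a stiff friction of about 6 N, stays where it is left and stops solidly when home.
- post_b (a joint): The same for the support post at y = +70 mm of the mounting bar.
- post_a_top (a point): Centre of the flat top of support post a: a black round head 42 mm across and 18 mm thick on a yellow stem that shows while the post is proud. When home the head rests on its socket and its top is 68 mm above the bench.
- post_b_top (a point): Centre of the flat top of support post b, which is the same.
- tension_head: Blue base plate 190 x 160 x 15 mm bolted to the bench, origin at the centre of its underside, with a black drum (90 mm across, top 53 mm above the bench) in the middle that carries the steel spring arm; the arm turns about the vertical axis through the origin. A steel stop pin (12 mm thick, 70 mm from the axis, up to 81 mm above the bench) stands on the plate on the forward side of the arm's swing; a steel jaw block 45 x 30 mm, 70 mm high, stands on the plate's -y side.
- tension_arm (a joint): Angle of the spring arm in rad: 0 at rest, growing as it swings forward, clockwise seen from above, to the stop at 1.2. In the tension head's frame the arm points from the axis to 150 degrees (counterclockwise from its +x) at 0 and to 81 degrees at the stop. Its spring pulls it back to 0: about 2 N at the knob to start it, 7 N at the stop.
- red_knob (a point): Upright red cylindrical knob on the end of the spring arm, 24 mm across and 48 mm high, 120 mm from the arm's axis. This point is the knob's centre, 90 mm above the bench; its underside, on the arm's top face, is 66 mm and its top 114 mm above the bench.
- shuttlecock: White shuttlecock standing on its skirt beside the tension head, 64 mm across, 83 mm high; origin under its centre. To be left alone.
- grip_roll: Blue roll of grip tape standing beyond the tension head, 52 mm across, 30 mm high; origin under its centre. To be left alone.
- awl: Awl with an orange handle lying on the robot's side of the mounting bar, 160 mm long, lying along its own x; origin under its middle. To be left alone.
- grommet_jar: Small jar with a yellow cap beyond the mounting bar, 48 mm across, 60 mm high; origin under its centre. To be left alone.
- spanner: Steel spanner 150 mm long lying on the right of the bench; origin under its middle. To be left alone.

How it is judged:
On the way, in this order (a step that is already met when the one before it is completed fails the run):
1. both support posts are fully home (value of joint each of post_a, post_b above 0.0115 m), for 0.2 s.
2. the spring arm is at its stop, held by the red knob (value of joint tension_arm above 1.13 rad and contact force between the fingers and tension_arm_c3 above 3 N), for 0.3 s.
At the end, for the whole second after the job is handed in: Both posts are pushed in to within 2.5 mm of home, the spring arm stands within 0.07 rad of its stop, and the fingers press on the red knob with more than 3 N, all through the last second (all of step 1 and all of step 2); the arm keeps its last pose, push and grip.
It fails at once if one of the other things (shuttlecock, grip roll, awl, jar, spanner) is moved more than 40 mm (distance of any of shuttlecock, grip_roll, awl, grommet_jar, spanner from where it was at the start of the episode above 0.04 m).
It also fails if it takes over 53 s, if anything falls off the work surface, if the arm or the gripper's body presses on something with over 40 N, if the wrist force passes 120 N, or if a joint passes its speed limit or range.

### The arm

A 6-joint arm with a two-finger parallel gripper is mounted at the origin on the work surface. World frame = base frame: x ahead of the robot, y to its left, z up, the work surface at z = 0. Lengths are in m, angles in rad, forces in N, time in s.
With the tool pointing down it reaches from about 0.225 to 0.875 m from the base axis. Payload 3.4 kg.
Tool frame: the origin (TCP) lies midway between the tips of the shut fingers; the grasp point (between the pads) lies 19 mm behind it (manip.grip_point_offset is the distance from the TCP to the grasp point, in m); z points along the fingers, y is the line along which they close (so a half turn about z gives the same grasp; the last joint's range is limited). The gripper opens to 85 mm and grips with 20 to 120 N. Pads are 22 mm wide; open, the fingers measure 114 mm over their backs; the gripper's body (76 mm by 85 mm) begins 54 mm behind the grasp point. The pads swing forward as they close: fully open they stand 13 mm farther back than shut.
Start: joints at [-1.462, 0.276, 1.505, -0, 1.361, -0.121], TCP at [0.131, -0.56, 0.231] pointing down, gripper open.
Joint ranges: [-2.89, 2.89], [-0.75, 2.08], [0.22, 2.7], [-1.18, 4.32], [0.11, 2.71], [-2.7, 2.7]. Speed limits (rad/s): [2.57, 2.57, 3.14, 3.14, 3.14, 3.14].

### API

Orientations are given as a unit quaternion [w, x, y, z].
In Python, from rig import manip gives the robot as it stands.
- The arm moves only by the shell command python3 -m handwheel 'ROWS' [FORCE]. ROWS is JSON, a list of rows, each an object with "translation": the shift along the tool's x, y, z in m, a list of three; "angular": the turn, a rotation vector about the tool's x, y, z in degrees, a list of three; "hand": the closure, from 0 (fully open) to 1 (shut). A call has 1 to 10 rows; each row shifts and turns the commanded pose from where the row before left it, along the tool's axes as they then stand; what a row does not reach is not made up. A row lasts 1/12 s, in which the tool goes at most 41.7 mm and 7.16 degrees, less where a joint would pass 70% of its speed; a pose out of reach is approached as far as the arm can. A call with a gripper value outside its range is refused whole. The fingers move at their own pace and stop on an object; FORCE is the grip in N (left out, the last holds). Time passes only in rows, so rows that do not move let the fingers close. It gives the time, the measured TCP pose, the force, the opening and the grip force at its end, in the units of the state.
- manip.get_state(): the state, without advancing time (a new reading comes with each control period).
- manip.get_image(name): name is "scene" or "side" or "wrist"; returns the picture (420x560x3 uint8, red, green, blue); there is no depth.
- manip.camera_info(name): a dict with "camera_matrix" (3x3 intrinsics, pixels), "k1" (the pictures are not rectified: a ray, as slopes to the right and down, at radius r is drawn at 1 + k1 r^2 times it, then the intrinsics apply), "eye" and "orientation" of the camera in the world; the wrist camera has in their place "tool_from_camera" (4x4, takes a point from camera to tool coordinates, whose origin is the TCP and whose axes are the flange's). Camera axes: x right, y down, z forward; pixel columns grow to the right and rows downward; lengths in m; the calibration is good to about 2 mm. A picture is of the moment at which its call begins: read the wrist's pose just before it. camera_info takes no time and is no camera call.
- manip.sign_off(): hands the job in; it is judged then, once.
The state is a dict: "clock": time; "qpos": joint angles; "qd": joint speeds; "effort": joint torques, N m; "position": TCP position; "ee_rot": TCP orientation; "contact_force": force on the tool from outside, world axes, zero at the start; "moment": the same for the moment, N m; "width": finger opening in m; "gripper_force": force on a finger pad.
Only numpy, scipy, OpenCV 4.12 (cv2) and the standard library are available. Lean on these libraries where they do the work, as an engineer would, in place of code of your own. Each camera call takes 0.05 s, during which the arm holds its last target. There are 200 camera calls.

## Working session

There is one attempt and no reset: what is moved stays moved. The work goes in short steps, Python scripts to look and compute and a shell command to move; the robot and the scene stay as the last step left them, time stands still between calls to the robot, and variables do not carry over. Pictures are saved under pics/ and viewed, at most 10 in all, crops included, and the job is handed in when it is done.

```bash
mkdir -p pics; cat > h.py <<'E'
import numpy as np,cv2
from rig import manip
from scipy.spatial.transform import Rotation as R
def q2R(q): return R.from_quat([q[1],q[2],q[3],q[0]]).as_matrix()
def ori(o):
    o=np.array(o,float); return o if o.shape==(3,3) else q2R(o)
def ray(name,u,v):
    c=manip.camera_info(name);K=np.array(c["camera_matrix"])
    p=cv2.undistortPoints(np.array([[[u,v]]],float),K,np.array([c["k1"],0,0,0.]))[0,0]
    d=np.array([p[0],p[1],1])
    if name=="wrist":
        s=manip.get_state();T=np.array(c["tool_from_camera"]);Rw=q2R(s["ee_rot"])
        return np.array(s["position"])+Rw@T[:3,3],Rw@T[:3,:3]@d
    return np.array(c["eye"]),ori(c["orientation"])@d
def at(name,u,v,z):
    e,d=ray(name,u,v);return e+d*(z-e[2])/d[2]
def tri(a,b):
    (e1,d1),(e2,d2)=ray(*a),ray(*b)
    t=np.linalg.lstsq(np.c_[d1,-d2],e2-e1,rcond=None)[0]
    return (e1+d1*t[0]+e2+d2*t[1])/2
def snap(name,fn,box=None,k=1):
    im=manip.get_image(name)[:,:,::-1]
    if box: im=im[box[1]:box[3],box[0]:box[2]]
    cv2.imwrite('pics/'+fn,cv2.resize(im,None,fx=k,fy=k,interpolation=cv2.INTER_CUBIC))
E
python3 - <<'E'
from h import *
s=manip.get_state();print(s)
for n in("scene","side","wrist"):print(manip.camera_info(n))
snap("scene","s1.png",k=1.4);snap("side","d1.png",k=1.4)
E
```

```text
{'clock': 0.0, 'qpos': array([-1.46199051e+00,  2.76640206e-01,  1.50610742e+00,  1.57389104e-05,
        1.36069228e+00, -1.21015268e-01]), 'qd': array([ 0.00023754,  0.00054419,  0.0003974 , -0.00064289, -0.00094173,
       -0.00082415]), 'effort': array([ 8.86512589e-04, -4.16776371e+01, -2.45808917e+01, -5.01142824e-05,
        1.10864098e-02,  1.72839134e-05]), 'position': array([ 0.13092305, -0.55937488,  0.23042417]), 'ee_rot': array([-9.23561263e-04,  9.93404811e-01,  1.14656134e-01,  1.33331829e-05]), 'contact_force': array([-1.32465910e-04,  2.31291427e-01,  7.99350640e-01]), 'moment': array([ 0.05923222, -0.03396553,  0.00894593]), 'gripper_force': 0.0, 'width': 0.08507051695120661}
{'camera_matrix': array([[492.93805995,   0.        , 275.30099819],
       [  0.        , 492.93805995, 207.29097429],
       [  0.        ,   0.        ,   1.        ]]), 'k1': 0.008887564710661915, 'eye': array([ 1.36239071, -0.04812003,  1.01117252]), 'orientation': array([-0.24288651,  0.64360959,  0.68029484, -0.25292641])}
{'camera_matrix': array([[546.93838689,   0.        , 280.48727222],
       [  0.        , 546.93838689, 207.69041631],
       [  0.        ,   0.        ,   1.        ]]), 'k1': -0.013633447731758895, 'eye': array([-0.36586988,  0.84793462,  1.10862202]), 'orientation': array([ 0.17070788, -0.33437498,  0.8347699 , -0.40275477])}
{'camera_matrix': array([[358.12977359,   0.        , 276.14053334],
       [  0.        , 358.12977359, 213.26969441],
       [  0.        ,   0.        ,   1.        ]]), 'k1': 0.0185587025785305, 'tool_from_camera': array([[-3.94269215e-04, -9.55960069e-01, -2.93496493e-01,
         7.49088816e-02],
       [ 9.99998761e-01, -8.24181062e-04,  1.34112491e-03,
         3.23626148e-04],
       [-1.52395612e-03, -2.93495601e-01,  9.55959209e-01,
        -1.41579781e-01],
       [ 0.00000000e+00,  0.00000000e+00,  0.00000000e+00,
         1.00000000e+00]])}
```

View pics/s1.png

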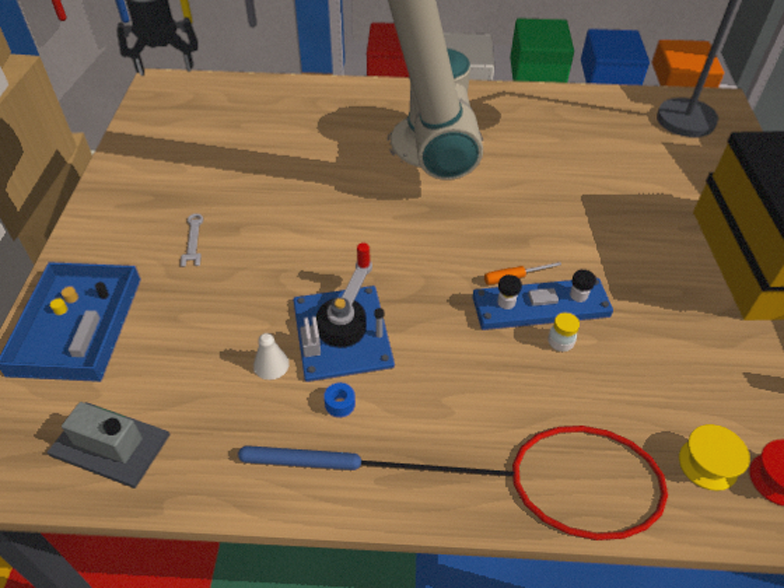

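View pics/d1.png

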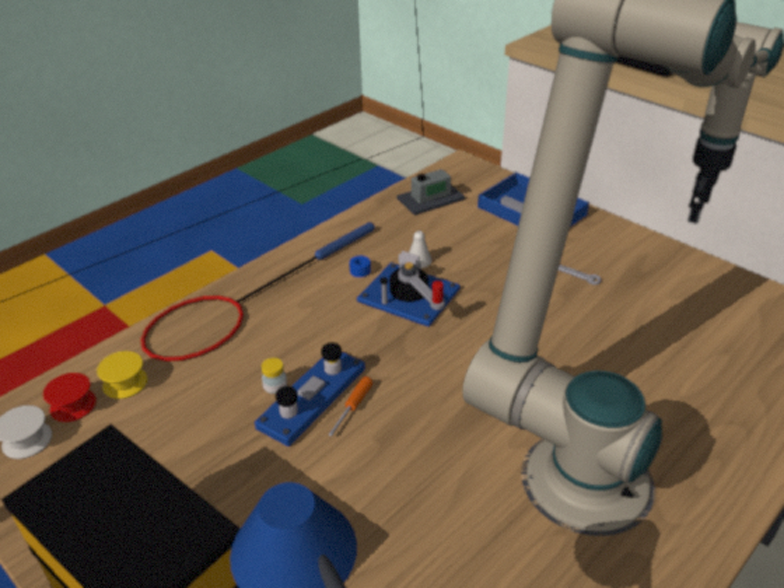

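The scene view shows post heads at about (509,283) and (583,277) (view pixels, ×1.4), the knob top at (364,247), the arm hub at (341,303) and the stop pin top at (380,313). In the side view the heads are at (332,350) and (287,396), and the knob top is at (437,286).

```bash
python3 - <<'E'
from h import *
k=1/1.4
f=lambda a,b:print(tri(("scene",a[0]*k,a[1]*k),("side",b[0]*k,b[1]*k)).round(4))
print('posts');f((509,283),(332,349));f((583,277),(287,395))
for z in(.068,.075,.082):print(z,at("scene",509*k,283*k,z).round(4),at("scene",583*k,277*k,z).round(4),at("side",332*k,349*k,z).round(4),at("side",287*k,395*k,z).round(4))
print('knob');f((364,247),(437,286));print(at("scene",364*k,247*k,.114).round(4),at("side",437*k,286*k,.114).round(4))
print('pin');f((380,313),(384,281))
c=[at("scene",u*k,v*k,.015) for u,v in((294,303),(377,287),(393,361),(305,376))];print(np.round(c,4),np.mean(c,0))
E
```

```text
posts
[0.5185 0.1343 0.0772]
[0.4909 0.2731 0.071 ]
0.068 [0.5113 0.1374 0.068 ] [0.4885 0.2748 0.068 ] [0.526  0.1263 0.068 ] [0.4931 0.2707 0.068 ]
0.075 [0.5176 0.136  0.075 ] [0.495  0.2724 0.075 ] [0.52   0.1311 0.075 ] [0.4874 0.2746 0.075 ]
0.082 [0.5239 0.1347 0.082 ] [0.5015 0.27   0.082 ] [0.514 0.136 0.082] [0.4816 0.2785 0.082 ]
knob
[ 0.4742 -0.1313  0.109 ]
[ 0.4798 -0.1302  0.114 ] [ 0.47   -0.1273  0.114 ]
pin
[ 0.6003 -0.0956  0.0758]
[[ 0.5375 -0.2598  0.015 ]
 [ 0.4885 -0.1063  0.015 ]
 [ 0.6597 -0.0676  0.015 ]
 [ 0.6998 -0.2177  0.015 ]] [ 0.59637806 -0.16284938  0.015     ]
```

```bash
python3 -m handwheel '[{"translation":[0.026,-0.029,0],"angular":[0,0,0],"hand":1},{"translation":[0.026,-0.029,0],"angular":[0,0,0],"hand":1},{"translation":[0.026,-0.029,0],"angular":[0,0,0],"hand":1},{"translation":[0.026,-0.029,0],"angular":[0,0,0],"hand":1},{"translation":[0.026,-0.029,0],"angular":[0,0,0],"hand":1},{"translation":[0.026,-0.029,0],"angular":[0,0,0],"hand":1},{"translation":[0.026,-0.029,0],"angular":[0,0,0],"hand":1},{"translation":[0.026,-0.029,0],"angular":[0,0,0],"hand":1},{"translation":[0.026,-0.029,0],"angular":[0,0,0],"hand":1},{"translation":[0.026,-0.029,0],"angular":[0,0,0],"hand":1}]' 40
```

```text
clock: 0.93
position: [0.3183, -0.2164, 0.2311]
ee_rot: [-0.0, 0.993, 0.114, 0.0]
contact_force: [0.8, -0.4, -0.2]
width: 0.0
gripper_force: 0.0
```

```bash
python3 -m handwheel '[{"translation":[0.026,-0.029,0],"angular":[0,0,0],"hand":1},{"translation":[0.026,-0.029,0],"angular":[0,0,0],"hand":1},{"translation":[0.026,-0.029,0],"angular":[0,0,0],"hand":1},{"translation":[0.026,-0.029,0],"angular":[0,0,0],"hand":1},{"translation":[0.026,-0.029,0],"angular":[0,0,0],"hand":1},{"translation":[0.026,-0.029,0],"angular":[0,0,0],"hand":1},{"translation":[0.026,-0.029,0],"angular":[0,0,0],"hand":1},{"translation":[0.026,-0.029,0],"angular":[0,0,0],"hand":1},{"translation":[0.01,-0.02,0],"angular":[0,0,0],"hand":1},{"translation":[0,0,0],"angular":[0,0,0],"hand":1}]'; python3 - <<'E'
from h import *
s=manip.get_state();print(s['position'],s['ee_rot'],s['qpos'])
snap("wrist","w1.png",k=1.4)
E
```

```text
clock: 1.77
position: [0.474, 0.0808, 0.2307]
ee_rot: [-0.001, 0.993, 0.117, 0.0]
contact_force: [-0.5, 0.4, 0.6]
width: 0.0001
gripper_force: 0.0
[0.47399513 0.08079763 0.23068872] [-1.24165631e-03  9.93140215e-01  1.16922927e-01  3.47828914e-05] [0.02209995 0.13365429 1.69476695 0.00256318 1.31333875 1.35786127]
```

View pics/w1.png

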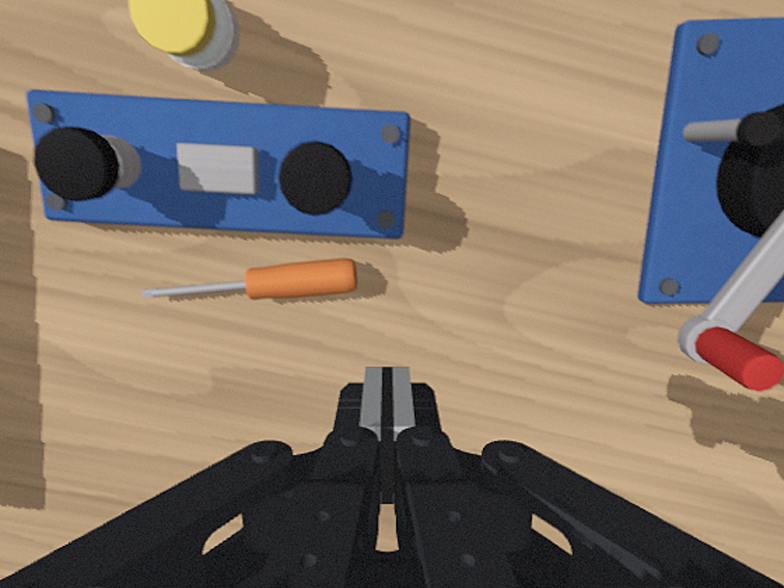

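The wrist view shows head tops at about (315,178) and (76,163), and the knob with its top at about (762,370).

```bash
python3 - <<'E'
from h import *
k=1/1.4
s=manip.get_state();p=np.array(s['position']);Rw=q2R(s['ee_rot'])
for z in (.075,.08):
  for u,v in((315,178),(76,163)):
    q=at("wrist",u*k,v*k,z);print(q.round(4),'tool shift',(Rw.T@(q-p)).round(4))
print(at("wrist",762*k,370*k,.114))
E
```

```text
[0.5183 0.1311 0.075 ] tool shift [ 0.0564 -0.0405  0.1555]
[0.4947 0.2643 0.075 ] tool shift [ 0.0643 -0.1755  0.1556]
[0.5188 0.1305 0.08  ] tool shift [ 0.0567 -0.0398  0.1505]
[0.4956 0.2614 0.08  ] tool shift [ 0.0645 -0.1726  0.1506]
[ 0.47656541 -0.1364302   0.114     ]
```

```bash
python3 -m handwheel '[{"translation":[0.028,-0.020,0.01],"angular":[0,0,0],"hand":1},{"translation":[0.028,-0.020,0.02],"angular":[0,0,0],"hand":1},{"translation":[0,0,0.03],"angular":[0,0,0],"hand":1},{"translation":[0,0,0.03],"angular":[0,0,0],"hand":1},{"translation":[0,0,0.03],"angular":[0,0,0],"hand":1},{"translation":[0,0,0.02],"angular":[0,0,0],"hand":1},{"translation":[0,0,0.004],"angular":[0,0,0],"hand":1},{"translation":[0,0,0.004],"angular":[0,0,0],"hand":1},{"translation":[0,0,0.004],"angular":[0,0,0],"hand":1},{"translation":[0,0,0],"angular":[0,0,0],"hand":1}]'
```

```text
clock: 2.65
position: [0.5192, 0.1279, 0.0802]
ee_rot: [0.0, 0.993, 0.114, 0.001]
contact_force: [-0.2, 0.4, -0.1]
width: 0.0003
gripper_force: 0.0
```

```bash
python3 -m handwheel '[{"translation":[0,0,0.004],"angular":[0,0,0],"hand":1},{"translation":[0,0,0.004],"angular":[0,0,0],"hand":1},{"translation":[0,0,0.002],"angular":[0,0,0],"hand":1},{"translation":[0,0,0],"angular":[0,0,0],"hand":1}]'
```

```text
clock: 2.98
position: [0.5196, 0.1282, 0.0706]
ee_rot: [0.0, 0.993, 0.115, 0.002]
contact_force: [-0.4, -1.3, 3.3]
width: -0.0003
gripper_force: 1.5
```

```bash
python3 -m handwheel '[{"translation":[0,0,0.002],"angular":[0,0,0],"hand":1},{"translation":[0,0,0.001],"angular":[0,0,0],"hand":1},{"translation":[0,0,0.001],"angular":[0,0,0],"hand":1},{"translation":[0,0,0],"angular":[0,0,0],"hand":1}]'
```

```text
clock: 3.32
position: [0.5197, 0.1281, 0.0679]
ee_rot: [0.0, 0.993, 0.115, 0.002]
contact_force: [-2.0, -2.0, 12.7]
width: 0.0003
gripper_force: 6.8
```

```bash
python3 -m handwheel '[{"translation":[0,0,0.001],"angular":[0,0,0],"hand":1},{"translation":[0,0,0.001],"angular":[0,0,0],"hand":1},{"translation":[0,0,0],"angular":[0,0,0],"hand":1}]'
```

```text
clock: 3.57
position: [0.5198, 0.1281, 0.0678]
ee_rot: [0.001, 0.993, 0.115, 0.002]
contact_force: [-6.2, -3.4, 25.9]
width: -0.0
gripper_force: 13.1
```

```bash
python3 -m handwheel '[{"translation":[0,0,-0.02],"angular":[0,0,0],"hand":1},{"translation":[0,0,-0.025],"angular":[0,0,0],"hand":1},{"translation":[0.002,-0.035,0],"angular":[0,0,0],"hand":1},{"translation":[0.002,-0.035,0],"angular":[0,0,0],"hand":1},{"translation":[0.002,-0.035,0],"angular":[0,0,0],"hand":1},{"translation":[0,-0.035,0],"angular":[0,0,0],"hand":1},{"translation":[0,0,0.012],"angular":[0,0,0],"hand":1},{"translation":[0,0,0.012],"angular":[0,0,0],"hand":1},{"translation":[0,0,0],"angular":[0,0,0],"hand":1}]'
```

```text
clock: 4.32
position: [0.4906, 0.2666, 0.0827]
ee_rot: [0.0, 0.993, 0.115, -0.002]
contact_force: [-1.1, -1.1, -0.0]
width: 0.0003
gripper_force: 0.0
```

```bash
python3 -m handwheel '[{"translation":[0,0,0.004],"angular":[0,0,0],"hand":1},{"translation":[0,0,0.004],"angular":[0,0,0],"hand":1},{"translation":[0,0,0.004],"angular":[0,0,0],"hand":1},{"translation":[0,0,0.003],"angular":[0,0,0],"hand":1},{"translation":[0,0,0.002],"angular":[0,0,0],"hand":1},{"translation":[0,0,0.001],"angular":[0,0,0],"hand":1},{"translation":[0,0,0],"angular":[0,0,0],"hand":1}]'
```

```text
clock: 4.9
position: [0.493, 0.2661, 0.068]
ee_rot: [-0.0, 0.993, 0.114, 0.001]
contact_force: [-1.4, 0.7, 9.2]
width: 0.0002
gripper_force: 4.4
```

```bash
python3 -m handwheel '[{"translation":[0,0,0.001],"angular":[0,0,0],"hand":1},{"translation":[0,0,0.001],"angular":[0,0,0],"hand":1},{"translation":[0,0,0],"angular":[0,0,0],"hand":1},{"translation":[0,0,0],"angular":[0,0,0],"hand":1}]'
```

```text
clock: 5.23
position: [0.4931, 0.2661, 0.0679]
ee_rot: [-0.001, 0.993, 0.114, 0.001]
contact_force: [-4.6, -1.0, 21.6]
width: 0.0001
gripper_force: 10.1
```

```bash
python3 -m handwheel '[{"translation":[0,0,-0.03],"angular":[0,0,0],"hand":1},{"translation":[0,0,-0.035],"angular":[0,0,0],"hand":1},{"translation":[0,0,-0.035],"angular":[0,0,0],"hand":0.5},{"translation":[-0.009,0.032,-0.02],"angular":[0,0,0],"hand":0},{"translation":[-0.009,0.032,-0.02],"angular":[0,0,0],"hand":0},{"translation":[-0.009,0.032,0],"angular":[0,0,0],"hand":0},{"translation":[-0.009,0.032,0],"angular":[0,0,0],"hand":0},{"translation":[-0.009,0.032,0],"angular":[0,0,0],"hand":0},{"translation":[-0.009,0.032,0],"angular":[0,0,0],"hand":0},{"translation":[-0.009,0.032,0],"angular":[0,0,0],"hand":0}]'
```

```text
clock: 6.07
position: [0.4818, 0.0317, 0.2047]
ee_rot: [0.0, 0.993, 0.114, 0.001]
contact_force: [1.4, -0.9, -0.7]
width: 0.0854
gripper_force: 0.0
```

```bash
python3 -m handwheel '[{"translation":[-0.009,0.032,0],"angular":[0,0,0],"hand":0},{"translation":[-0.009,0.032,0],"angular":[0,0,0],"hand":0},{"translation":[-0.009,0.032,0],"angular":[0,0,0],"hand":0},{"translation":[-0.009,0.032,0],"angular":[0,0,0],"hand":0},{"translation":[-0.009,0.032,0],"angular":[0,0,0],"hand":0},{"translation":[0,0,0],"angular":[0,0,0],"hand":0},{"translation":[0,0,0],"angular":[0,0,0],"hand":0}]'; python3 - <<'E'
from h import *
s=manip.get_state();print(s['position'],s['ee_rot'],s['qpos'])
snap("wrist","w2.png",k=1.4)
E
```

```text
clock: 6.65
position: [0.4744, -0.1342, 0.2043]
ee_rot: [-0.0, 0.994, 0.112, 0.0]
contact_force: [0.5, 0.5, 0.1]
width: 0.0853
gripper_force: 0.0
[ 0.47444827 -0.1342471   0.20434429] [-1.99873442e-05  9.93661614e-01  1.12412402e-01  2.19759888e-04] [-4.17155718e-01  1.70237811e-01  1.71729193e+00  2.70077195e-04
  1.25370386e+00  9.28255420e-01]
```

View pics/w2.png

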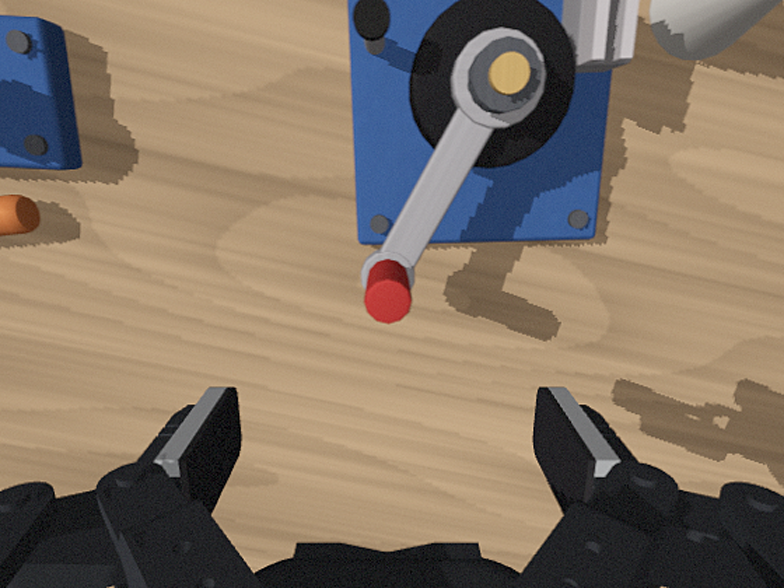

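The wrist view shows the knob top at (387,300), centred between the open fingers, with the drum centre at about (492,82).

```bash
python3 - <<'E'
from h import *
k=1/1.4
s=manip.get_state();p=np.array(s['position']);Rw=q2R(s['ee_rot'])
K=at("wrist",387*k,300*k,.114);D=at("wrist",492*k,82*k,.053)
print(K,D,np.linalg.norm((K-D)[:2]),np.degrees(np.arctan2(*(K-D)[1::-1])))
t=Rw.T@(K-p);print(t,Rw[:,1])
d=Rw.T@(D-K);d=d[:2]/np.hypot(*d[:2])*.12;print('knob->axis in tool',d)
# chord per 3deg about tool z (+), tool frame
c=R.from_rotvec([0,0,np.radians(3)]).as_matrix()[:2,:2];print('row',d-c@d)
E
```

```text
[ 0.47747204 -0.13299243  0.114     ] [ 0.59131988 -0.16473537  0.053     ] 0.1181902929695249 164.42052172596857
[0.00299434 0.00084273 0.09031442] [ 2.25224047e-01 -9.74306765e-01 -6.75042031e-04]
knob->axis in tool [0.10534085 0.05747439]
row [ 0.00315234 -0.00543435]
```

```bash
python3 -m handwheel '[{"translation":[0.003,0.001,0.02],"angular":[0,0,0],"hand":0},{"translation":[0,0,0.03],"angular":[0,0,0],"hand":0},{"translation":[0,0,0.03],"angular":[0,0,0],"hand":0},{"translation":[0,0,0.03],"angular":[0,0,0],"hand":0},{"translation":[0,0,0.02],"angular":[0,0,0],"hand":0},{"translation":[0,0,0],"angular":[0,0,0],"hand":0},{"translation":[0,0,0],"angular":[0,0,0],"hand":1},{"translation":[0,0,0],"angular":[0,0,0],"hand":1},{"translation":[0,0,0],"angular":[0,0,0],"hand":1},{"translation":[0,0,0],"angular":[0,0,0],"hand":1}]' 60
```

```text
clock: 7.53
position: [0.479, -0.1329, 0.0759]
ee_rot: [0.001, 0.993, 0.115, 0.002]
contact_force: [0.5, 0.7, 0.1]
width: 0.0388
gripper_force: 0.0
```

```bash
python3 -m handwheel '[{"translation":[0,0,0],"angular":[0,0,0],"hand":1},{"translation":[0,0,0],"angular":[0,0,0],"hand":1},{"translation":[0,0,0],"angular":[0,0,0],"hand":1},{"translation":[0,0,0],"angular":[0,0,0],"hand":1}]'
```

```text
clock: 7.87
position: [0.4788, -0.1335, 0.0757]
ee_rot: [0.001, 0.993, 0.115, 0.001]
contact_force: [-0.8, -0.9, 6.9]
width: 0.0229
gripper_force: 58.7
```

```bash
python3 -m handwheel '[{"translation":[0.0032,-0.0054,-0.001],"angular":[0,0,3],"hand":1},{"translation":[0.0032,-0.0054,0],"angular":[0,0,3],"hand":1},{"translation":[0.0032,-0.0054,0],"angular":[0,0,3],"hand":1},{"translation":[0.0032,-0.0054,0],"angular":[0,0,3],"hand":1},{"translation":[0.0032,-0.0054,0],"angular":[0,0,3],"hand":1},{"translation":[0.0032,-0.0054,0],"angular":[0,0,3],"hand":1},{"translation":[0.0032,-0.0054,0],"angular":[0,0,3],"hand":1},{"translation":[0.0032,-0.0054,0],"angular":[0,0,3],"hand":1},{"translation":[0,0,0],"angular":[0,0,0],"hand":1}]'
```

```text
clock: 8.62
position: [0.5027, -0.0899, 0.0758]
ee_rot: [0.001, 0.996, -0.094, 0.001]
contact_force: [1.5, -5.9, 0.3]
width: 0.0225
gripper_force: 60.1
```

```bash
python3 -m handwheel '[{"translation":[0.0032,-0.0054,0],"angular":[0,0,3],"hand":1},{"translation":[0.0032,-0.0054,0],"angular":[0,0,3],"hand":1},{"translation":[0.0032,-0.0054,0],"angular":[0,0,3],"hand":1},{"translation":[0.0032,-0.0054,0],"angular":[0,0,3],"hand":1},{"translation":[0.0032,-0.0054,0],"angular":[0,0,3],"hand":1},{"translation":[0.0032,-0.0054,0],"angular":[0,0,3],"hand":1},{"translation":[0.0032,-0.0054,0],"angular":[0,0,3],"hand":1},{"translation":[0.0032,-0.0054,0],"angular":[0,0,3],"hand":1},{"translation":[0,0,0],"angular":[0,0,0],"hand":1}]'
```

```text
clock: 9.37
position: [0.5414, -0.0605, 0.0758]
ee_rot: [0.002, 0.954, -0.299, 0.001]
contact_force: [-1.6, -8.6, 1.8]
width: 0.0227
gripper_force: 60.4
```

```bash
python3 -m handwheel '[{"translation":[0.0032,-0.0054,0],"angular":[0,0,3],"hand":1},{"translation":[0.0032,-0.0054,0],"angular":[0,0,3],"hand":1},{"translation":[0.0032,-0.0054,0],"angular":[0,0,3],"hand":1},{"translation":[0.0032,-0.0054,0],"angular":[0,0,3],"hand":1},{"translation":[0.0032,-0.0054,0],"angular":[0,0,3],"hand":1},{"translation":[0.0032,-0.0054,0],"angular":[0,0,3],"hand":1},{"translation":[0,0,0],"angular":[0,0,0],"hand":1}]'
```

```text
clock: 9.95
position: [0.5762, -0.0503, 0.0758]
ee_rot: [0.003, 0.896, -0.444, 0.001]
contact_force: [-3.7, -9.4, 3.5]
width: 0.0229
gripper_force: 60.7
```

```bash
python3 -m handwheel '[{"translation":[0.0025,-0.0044,0],"angular":[0,0,2.4],"hand":1},{"translation":[0.001,-0.002,0],"angular":[0,0,0],"hand":1},{"translation":[0,0,0],"angular":[0,0,0],"hand":1},{"translation":[0,0,0],"angular":[0,0,0],"hand":1}]'
```

```text
clock: 10.28
position: [0.5814, -0.0497, 0.0757]
ee_rot: [0.004, 0.887, -0.462, -0.0]
contact_force: [-6.3, -10.7, 4.1]
width: 0.022
gripper_force: 61.0
```

```bash
python3 -m handwheel '[{"translation":[0.001,-0.002,0],"angular":[0,0,0],"hand":1},{"translation":[0.001,-0.002,0],"angular":[0,0,0],"hand":1},{"translation":[0,0,0],"angular":[0,0,0],"hand":1},{"translation":[0,0,0],"angular":[0,0,0],"hand":1}]'; python3 - <<'E'
from h import *
print(manip.get_state()['qpos'])
snap("scene","s3.png",(170,150,450,300),2.8)
E
```

```text
clock: 10.62
position: [0.5819, -0.0496, 0.0757]
ee_rot: [0.006, 0.887, -0.462, -0.004]
contact_force: [-14.5, -12.4, 10.4]
width: 0.0226
gripper_force: 63.2
[-0.19859756  0.41963788  1.70149995 -0.01023944  1.03055261  2.33865985]
```

View pics/s3.png

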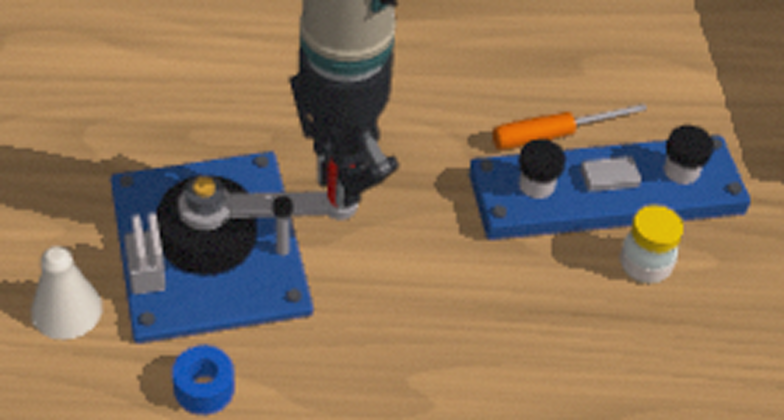

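The picture shows the arm lying against the stop pin (283,210), the fingers on the red knob (335,185), both heads seated on their sockets (541,165) and (689,150), and the other objects in view undisturbed. The last push moved the tool only 0.5 mm while the force rose, so the arm is on the stop.

```bash
python3 -m handwheel '[{"translation":[0,0,0],"angular":[0,0,0],"hand":1},{"translation":[0,0,0],"angular":[0,0,0],"hand":1},{"translation":[0,0,0],"angular":[0,0,0],"hand":1},{"translation":[0,0,0],"angular":[0,0,0],"hand":1}]'; python3 -c "
from rig import manip
print(manip.sign_off())"
```

```text
clock: 11.0
position: [0.5819, -0.0496, 0.0757]
ee_rot: [0.006, 0.887, -0.462, -0.004]
contact_force: [-13.9, -13.3, 8.8]
width: 0.0223
gripper_force: 63.1
the job is handed in; nothing more can be done
None
```

I pressed both posts home, swung the spring arm to its stop and handed the job in at 11 s with the fingers still gripping the red knob (about 63 N); the hand-in gave no verdict.

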